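Mark the stamp caddy's place with the straightedge, then hold the caddy up

ROBOT

A 6-joint arm with a two-finger parallel gripper is mounted at the origin on the work surface. World frame = base frame: x ahead of the robot, y to its left, z up, the work surface at z = 0. Lengths are in m, angles in rad, forces in N, time in s.
With the tool pointing down it reaches from about 0.35 to 0.775 m from the base axis. Payload 5.5 kg.
Tool frame: the origin (TCP) lies midway between the tips of the shut fingers; the grasp point (between the pads) lies 19 mm behind it; z points along the fingers, y is the line along which they close (so a half turn about z gives the same grasp; the last joint's range is limited). The gripper opens to 85 mm and grips with 20 to 120 N. Pads are 22 mm wide; open, the fingers measure 114 mm over their backs; the gripper's body (76 mm by 85 mm) begins 54 mm behind the grasp point. The pads swing forward as they close: fully open they stand 13 mm farther back than shut.
Start: joints at [-1.286, 0.313, 0.046, 1.304, 0, 1.431], TCP at [0.237, -0.524, 0.231] pointing down, gripper open.
Joint ranges: [-2.76, 2.76], [-0.86, 1.69], [-1.03, 1.26], [-2.2, 2.34], [-1.47, 1.5], [-3.14, 3.14]. Speed limits (rad/s): [2.57, 2.57, 3.14, 3.14, 3.14, 3.14].

INTERFACE

Orientations are given as a unit quaternion [w, x, y, z].
In Python, from workcell import telemetry, imaging, env gives the robot as it stands. The module is installed in compiled form; this text tells all that it offers.
- The arm moves only by the tool step_arm, never from a script. Its argument "moves" is a list of rows, each a list of 3 entries, a list of its own where there are three numbers: the shift along the tool's x, y, z in mm, then the turn, a rotation vector about the tool's x, y, z in rad, then the finger opening in mm, from 0 to 85.4. A call has 1 to 8 rows; each row is the pose to reach, as a shift and turn from the pose commanded when the call began, along the tool's axes at that moment; what a row does not reach only later rows make up. A row lasts 1/12 s, in which the tool goes at most 41.7 mm and 7.16 degrees, less where a joint would pass 70% of its speed; a pose out of reach is approached as far as the arm can. A call with a gripper value outside its range is refused whole. The fingers move at their own pace and stop on an object; "grip_force" is the grip in N (left out, the last holds). Time passes only in rows, so rows that repeat a pose let the fingers close. It gives the time, the measured TCP pose, the force, the opening and the grip force at its end, in the units of the state.
- telemetry.get_state(): the state, without advancing time (a new reading comes with each control period).
- imaging.read_camera(name): name is "scene" or "top"; returns the picture (384x512x3 uint8, red, green, blue); there is no depth.
- imaging.camera_params(name): a dict with "camera_matrix" (3x3 intrinsics, pixels), "pose" (4x4, takes a point from camera to world coordinates). Camera axes: x right, y up, looking along -z (the intrinsics and any distortion apply to the point x, -y, -z); pixel columns grow to the right and rows downward; lengths in m; the calibration is good to about 2 mm. A picture is of the moment at which its call begins. camera_params takes no time and is no camera call.
- env.hand_in(): hands the job in; it is judged then, once.
The state is a dict: "clock": time; "joint_pos": joint angles; "qvel": joint speeds; "tau": joint torques, N m; "tcp_pos": TCP position; "orientation": TCP orientation; "wrist_force": force on the tool from outside, world axes, zero at the start; "ft_torque": the same for the moment, N m; "finger_gap": finger opening in m; "grip_force": force on a finger pad.
Only numpy, scipy, OpenCV 4.12 (cv2) and the standard library are available. Lean on these libraries where they do the work, as an engineer would, in place of code of your own. Each camera call takes 0.05 s, during which the arm holds its last target. There are 200 camera calls.

TASK

I want to wipe the table under the stamp caddy and have it go back exactly where it was. Lay the straightedge flat on the table, flush against the caddy's long side that faces the robot and covering that whole side, without shoving the caddy along, and let go of it. Then take the caddy by its handle, lift it straight up about 10 cm above its place with the stamps still standing in it, the straightedge staying where it lies, and finish while still holding the caddy there, steady and level; leave the other things on the table alone.

Things in the scene. Friction and masses are not known exactly. Their poses are not given: they have to be found in the camera images.
- caddy_handle (a point): centre of the handle bar (14 mm wide, 12 high, along y, 170 mm clear between end posts) bridging the loose plywood stamp caddy, a tray 130 mm (x) by 200 mm (y), walls 40 mm high, 0.35 to 0.7 kg. The point is 105 mm above the caddy's underside. z up; -x is the long side that faces the robot (within 20 degrees), its upright face 65 mm from this point, reaching down to the table
- ruler_grip (a point): centre of the black grip block (26 x 26 mm, 40 mm tall) on the middle of the loose straightedge; the point is 25 mm above its underside. The blade is a flat aluminium bar 300 mm long (y), 40 mm wide (x), 5 mm thick; the block stands on it, top 45 mm above the underside. Either long edge may be used; 0.25 kg, z up
- stamp_a_mid (a point): hand stamp (wooden base 34 x 58 mm, turned handle, 62 mm tall) standing loose on the caddy's floor in the compartment nearer the robot; the point is half-way up it, z up along its handle
- stamp_b_mid (a point): hand stamp (wooden base 34 x 58 mm, turned handle, 62 mm tall) standing loose on the caddy's floor in the far compartment; the point is half-way up it, z up along its handle
- punch_mid (a point): bystander: loose two-hole office punch, black base 120 x 110 mm, grey lever, about 70 mm tall; the point is 30 mm above its underside
- mug_mid (a point): bystander: loose white mug, 80 mm across, 90 mm tall; the point is at its centre

How it is judged:
On the way, in this order (a step that is already met when the one before it is completed fails the run):
1. the straightedge lies flat, let go, flush along the caddy's robot-side long face and covering it, the caddy still in its place (x of ruler_grip in the frame of caddy_handle between -0.088 and -0.082 m and y of ruler_grip in the frame of caddy_handle between -0.05 and 0.05 m and angle between the y axis of ruler_grip and the y axis of caddy_handle, either way round below 0.025 rad and height (world z) of ruler_grip below 0.028 m and angle between ruler_grip's own z axis and vertical below 0.03 rad and contact force between the fingers and ruler below 0.1 N and distance of caddy_handle from where it was at the start of the episode below 0.02 m and linear speed of ruler below 0.01 m/s), for 0.3 s.
2. the caddy is lifted straight up clear of the table by the fingers, the straightedge left lying at its place (x of ruler_grip in the frame of caddy_handle between -0.105 and -0.065 m and y of ruler_grip in the frame of caddy_handle between -0.065 and 0.065 m and angle between the y axis of ruler_grip and the y axis of caddy_handle, either way round below 0.12 rad and height (world z) of ruler_grip below 0.028 m and angle between ruler_grip's own z axis and vertical below 0.03 rad and contact force between the fingers and ruler below 0.1 N and height (world z) of caddy_handle above 0.125 m and contact force between the fingers and caddy above 1 N), for 0.2 s.
At the end, for the whole second after the job is handed in: Fingers hold the caddy 70 to 130 mm up, level within 5 degrees, still (20 mm/s, 0.15 rad/s), over its place (relative to the straightedge 20 mm across, 65 mm along, 7 degrees), both stamps standing in it; the straightedge lies flat on the table, touched by neither fingers nor caddy (x of ruler_grip in the frame of caddy_handle between -0.105 and -0.065 m and y of ruler_grip in the frame of caddy_handle between -0.065 and 0.065 m and angle between the y axis of ruler_grip and the y axis of caddy_handle, either way round below 0.12 rad and height (world z) of ruler_grip below 0.028 m and angle between ruler_grip's own z axis and vertical below 0.03 rad and contact force between each of the fingers, caddy and ruler below 0.1 N and height (world z) of caddy_handle between 0.175 and 0.235 m and angle between caddy_handle's own z axis and vertical below 0.087 rad and linear speed of caddy below 0.02 m/s and angular speed of caddy below 0.15 rad/s and contact force between the fingers and caddy above 1 N and angle between each of stamp_a_mid, stamp_b_mid's own z axis and vertical below 0.2 rad and horizontal distance between each of stamp_a_mid, stamp_b_mid and caddy_handle below 0.1 m and z of stamp_a_mid in the frame of caddy_handle between -0.08 and -0.06 m and z of stamp_b_mid in the frame of caddy_handle between -0.08 and -0.06 m); the arm keeps its last pose, push and grip.
It fails at once if a bystander is disturbed (moved over 20 mm) (distance of any of punch_mid, mug_mid from where it was at the start of the episode above 0.02 m).
It fails at once if the caddy or a stamp is tipped (angle between caddy_handle's own z axis and vertical above 0.3 rad or angle between any of stamp_a_mid, stamp_b_mid's own z axis and vertical above 0.5 rad).
It also fails if it takes over 64 s, if anything falls off the work surface, if the arm or the gripper's body presses on something with over 40 N, if the wrist force passes 120 N, or if a joint passes its speed limit or range.

## Working session

There is one attempt and no reset: what is moved stays moved. The work goes in short steps, Python scripts to look and compute and a tool call to move; the robot and the scene stay as the last step left them, time stands still between calls to the robot, and variables do not carry over. Pictures are saved under pics/ and viewed, at most 10 in all, crops included, and the job is handed in when it is done.

Besides the shell and the picture viewer there is one more tool, called after ">>>" by a JSON object that holds its "op" and its "data". step_arm: Moves the arm, as the interface text tells. Its arguments: {"type":"object","properties":{"moves":{"type":"array"},"grip_force":{"type":"number"}},"required":["moves"]}

```bash
mkdir -p pics; python3 - <<'E'
from workcell import telemetry, imaging
import cv2,numpy as np
np.set_printoptions(precision=4,suppress=True)
for n in("scene","top"):
    im=imaging.read_camera(n); cv2.imwrite(f"pics/{n}0.png",im[...,::-1])
    p=imaging.camera_params(n); print(n,p)
print(telemetry.get_state())
E
```

```text
scene {'camera_matrix': array([[486.2009,   0.    , 256.8186],
       [  0.    , 486.2009, 189.7004],
       [  0.    ,   0.    ,   1.    ]]), 'pose': array([[ 0.0303, -0.6987,  0.7148,  1.4423],
       [ 0.9995,  0.0166, -0.0261, -0.0483],
       [ 0.0064,  0.7153,  0.6988,  0.9099],
       [ 0.    ,  0.    ,  0.    ,  1.    ]])}
top {'camera_matrix': array([[452.6889,   0.    , 253.5297],
       [  0.    , 452.6889, 200.1022],
       [  0.    ,   0.    ,   1.    ]]), 'pose': array([[-0.0099,  0.9828, -0.1847,  0.3833],
       [-0.9999, -0.0088,  0.0069, -0.0078],
       [ 0.0051,  0.1847,  0.9828,  1.4282],
       [ 0.    ,  0.    ,  0.    ,  1.    ]])}
{'clock': 0.1, 'joint_pos': array([-1.2856,  0.314 ,  0.0451,  1.3036, -0.    ,  1.4312]), 'qvel': array([-0.0001, -0.0034,  0.0043,  0.0009,  0.0001, -0.0001]), 'tau': array([  0.002 , -48.1726,  29.9243,   0.0128,  -0.0001,  -0.    ]), 'tcp_pos': array([ 0.2369, -0.5235,  0.2305]), 'orientation': array([-0.0008,  0.9775,  0.2108, -0.0001]), 'wrist_force': array([0.6948, 0.0117, 0.0786]), 'ft_torque': array([-0.0106,  0.0323, -0.0562]), 'grip_force': 0.0, 'finger_gap': 0.08525629112567722}
```

View pics/scene0.png

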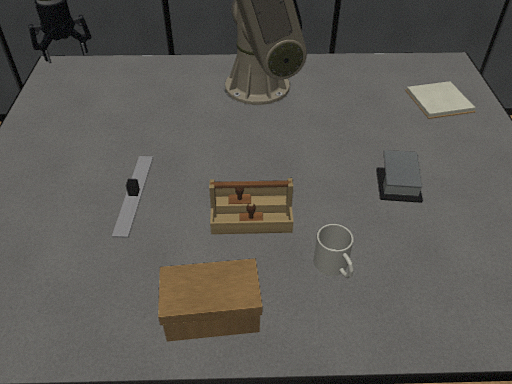

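View pics/top0.png

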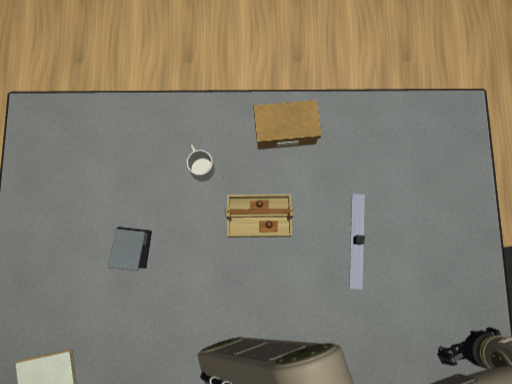

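The scene view shows the straightedge at about (133,195) with its block at (133,187), the caddy at (252,207), the mug at (334,248) and the punch at (402,175). In the top view the straightedge spans (358,195)–(357,289) with its block at (359,240). The caddy rim spans (227,194)–(292,237), with the handle bar along row 212.

```bash
cat > h.py <<'E'
from workcell import telemetry, imaging
import cv2,numpy as np
from scipy.spatial.transform import Rotation as R
np.set_printoptions(precision=4,suppress=True)
def ray(n,px,z):
    p=imaging.camera_params(n);K=p["camera_matrix"];T=p["pose"]
    px=np.atleast_2d(px).astype(float)
    d=np.c_[(px[:,0]-K[0,2])/K[0,0],-(px[:,1]-K[1,2])/K[1,1],-np.ones(len(px))]@T[:3,:3].T
    return T[:3,3]+d*((z-T[2,3])/d[:,2])[:,None]
def proj(n,P):
    p=imaging.camera_params(n);K=p["camera_matrix"];T=p["pose"]
    c=(np.atleast_2d(P)-T[:3,3])@T[:3,:3]
    return np.c_[K[0,0]*c[:,0]/-c[:,2]+K[0,2],-K[1,1]*c[:,1]/-c[:,2]+K[1,2]]
def big(m):
    cs,_=cv2.findContours(m.astype(np.uint8),cv2.RETR_EXTERNAL,cv2.CHAIN_APPROX_NONE)
    return max(cs,key=cv2.contourArea)[:,0,:]
def rect(n,m,z):
    "minAreaRect of mask contour on plane z: centre mm, size mm, corner list"
    P=ray(n,big(m),z)[:,:2]*1000
    r=cv2.minAreaRect(P.astype(np.float32)); return r,cv2.boxPoints(r)
E
python3 - <<'E'
from h import *
for n in("top","scene"):
    im=cv2.imread(f"pics/{n}0.png"); hsv=cv2.cvtColor(im,cv2.COLOR_BGR2HSV)
    pts={"top":[(358,210),(358,240),(258,235),(240,212),(258,204),(340,215),(230,200)],"scene":[(133,215),(133,187),(252,228),(252,183),(240,199),(170,200),(252,200)]}[n]
    for p in pts: print(n,p,hsv[p[1],p[0]],end=' ')
    print()
    cr={"top":(215,185,375,295),"scene":(105,145,305,245)}[n]
    c=im[cr[1]:cr[3],cr[0]:cr[2]]; cv2.imwrite(f"pics/{n}c.png",cv2.resize(c,None,fx=4 if n=="scene" else 5,fy=4 if n=="scene" else 5,interpolation=cv2.INTER_CUBIC))
E
```

```text
top (358, 210) [112  26 174] top (358, 240) [30 10 53] top (258, 235) [ 22 100 148] top (240, 212) [ 14 160 129] top (258, 204) [ 14 159 109] top (340, 215) [ 68   8 129] top (230, 200) [ 21 101 146] 
scene (133, 215) [150   4 137] scene (133, 187) [42 44 29] scene (252, 228) [ 17 100  92] scene (252, 183) [ 12 139 110] scene (240, 199) [13 58 31] scene (170, 200) [ 20   8 102] scene (252, 200) [ 21  98 149]
```

View pics/topc.png

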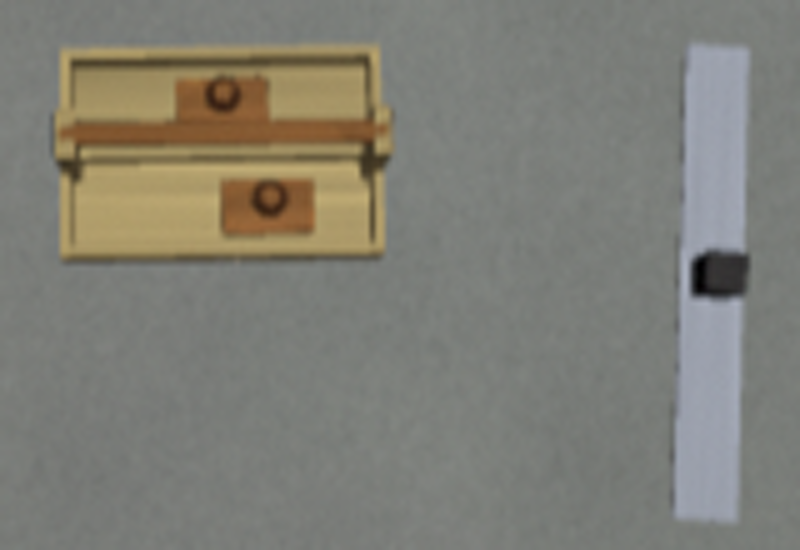

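View pics/scenec.png

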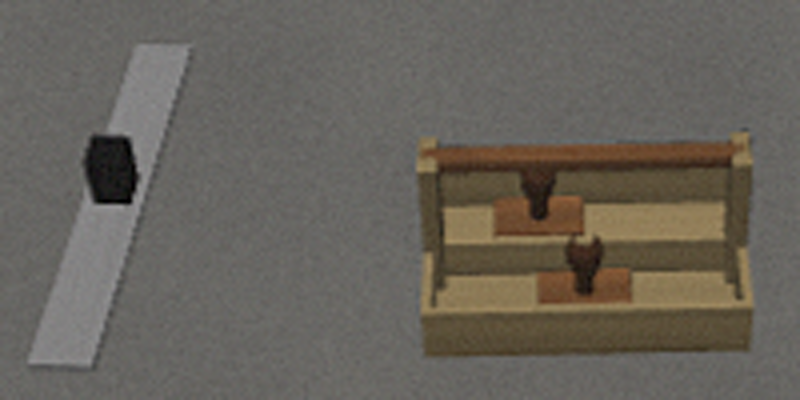

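```bash
python3 - <<'E'
from h import *
im=cv2.imread("pics/top0.png"); hsv=cv2.cvtColor(im,cv2.COLOR_BGR2HSV)
H,S,V=cv2.split(hsv)
roi=np.zeros(H.shape,bool)
# ruler
r=roi.copy(); r[180:300,335:380]=1
m=(((S>18)&(H>100)&(V>140))|(V<70))&r
print("ruler z5",rect("top",m,.005))
m=(V<75)&r; c=big(m); print("block px",c.min(0),c.max(0)); print("block top z45",rect("top",m,.045)[0])
# caddy
r=roi.copy(); r[185:250,215:305]=1
w=(S>60)&r
c=big(w); print("caddy px",c.min(0),c.max(0))
print("caddy z40",rect("top",w,.04))
# near edge & far edges line fits, columns 232..288
g=im.astype(float)
for lab,cols in(("near",range(232,288,6)),):
    for x in cols: print(x,[int(v) for v in S[232:241,x]],[int(v) for v in V[232:241,x]])
hm=((H<18)&(S>125)&r); hm[216:]=0; hm[:207]=0
print("handle z111",rect("top",hm,.111))
# scene
im=cv2.imread("pics/scene0.png"); H,S,V=cv2.split(cv2.cvtColor(im,cv2.COLOR_BGR2HSV))
r=roi.copy(); r[175:190,212:292]=1
hm=((H<16)&(S>100)&r)
print("scene handle z111",rect("scene",hm,.108))
r=roi.copy(); r[170:245,200:302]=1
c=big((S>60)&r); print(c.min(0),c.max(0))
E
```

```text
ruler z5 (((519.333984375, -343.3372802734375), (42.023738861083984, 298.62347412109375), 85.52703094482422), array([[ 368.8383, -352.6405],
       [ 666.5523, -375.9298],
       [ 669.8297, -334.034 ],
       [ 372.1157, -310.7448]], dtype=float32))
block px [353 236] [364 243]
block top z45 ((517.5588989257812, -337.93109130859375), (34.40984344482422, 21.46498680114746), 89.45695495605469)
caddy px [226 194] [293 236]
caddy z40 (((597.5248413085938, -35.6456298828125), (208.33822631835938, 131.7614288330078), 89.4892578125), array([[ 530.7181, -139.2233],
       [ 662.4744, -140.3979],
       [ 664.3315,   67.9321],
       [ 532.5753,   69.1066]], dtype=float32))
232 [102, 98, 100, 103, 104, 27, 4, 6, 6] [175, 172, 171, 156, 108, 95, 123, 124, 124]
238 [100, 102, 102, 103, 96, 25, 8, 8, 6] [176, 172, 172, 156, 112, 102, 127, 126, 125]
244 [100, 101, 100, 105, 93, 28, 6, 6, 8] [176, 171, 173, 156, 112, 101, 124, 124, 123]
250 [100, 100, 101, 103, 90, 25, 4, 8, 4] [176, 171, 171, 149, 99, 102, 125, 125, 122]
256 [100, 101, 101, 104, 93, 25, 8, 6, 4] [176, 172, 172, 149, 96, 101, 124
[... 271 characters left out ...]
80 [99, 98, 101, 103, 52, 11, 8, 8, 8] [173, 171, 172, 144, 93, 114, 124, 123, 121]
286 [101, 99, 101, 104, 52, 13, 8, 8, 8] [172, 172, 172, 142, 94, 116, 125, 123, 122]
handle z111 (((600.974609375, -32.93499755859375), (188.7121124267578, 17.931236267089844), 89.4765625), array([[ 591.1473, -127.2052],
       [ 609.0779, -127.369 ],
       [ 610.8019,   61.3352],
       [ 592.8713,   61.499 ]], dtype=float32))
scene handle z111 (((605.6509399414062, -31.531829833984375), (187.27210998535156, 27.552143096923828), 88.65138244628906), array([[ 589.6749, -124.8177],
       [ 617.2194, -125.4662],
       [ 621.627 ,   61.7541],
       [ 594.0825,   62.4025]], dtype=float32))
[209 178] [292 233]
```

```bash
cat >> h.py <<'E'
def edges(n,g,cols,r0,r1,z,up):
    "subpixel strongest row-edge (sign up: brightness change with growing row) per column, fitted line on plane z -> x at mid, yaw of line wrt y (deg)"
    d=np.diff(g[r0:r1+1].astype(float),axis=0)*up; P=[]
    for c in cols:
        k=int(d[:,c].argmax()); 
        w=d[max(k-1,0):k+2,c].clip(0); o=np.arange(max(k-1,0),max(k-1,0)+len(w))
        P.append((c,r0+.5+(w*o).sum()/w.sum()))
    Q=ray(n,P,z)[:,:2]; vx,vy,x0,y0=cv2.fitLine((Q*1000).astype(np.float32),cv2.DIST_HUBER,0,.01,.01).ravel()
    if vy<0: vx,vy=-vx,-vy
    res=np.abs((Q*1000-[x0,y0])@[vy,-vx])
    return np.round([x0,y0,np.degrees(np.arctan2(-vx,vy)),np.median(res)],2), P[len(P)//2]
E
python3 - <<'E'
from h import *
S=cv2.cvtColor(cv2.imread("pics/top0.png"),cv2.COLOR_BGR2HSV)[...,1]
S=cv2.GaussianBlur(S,(3,3),0)
print("near face base z0",edges("top",S,range(231,290),231,241,0.0,-1))
V=cv2.imread("pics/top0.png")[...,2]
print("near rim z40",edges("top",V,range(231,290),231,238,.04,-1))
print("far rim z40",edges("top",S,range(231,290),189,198,.04,1))
im=cv2.imread("pics/top0.png"); h=cv2.cvtColor(im,cv2.COLOR_BGR2HSV)
S2=h[...,1]
print("handle far top",edges("top",S2,list(range(236,248))+list(range(272,286)),206,213,.111,1))
print("handle near top",edges("top",S2,list(range(236,286)),211,217,.111,-1))
# side edges: transpose
St=S
for lab,c0,c1,sg in(("left",222,232,1),("right",288,297,-1)):
    for r in (198,202,226,230):
        d=np.diff(S[r,c0:c1].astype(float))*sg; w=d.clip(0); print(lab,r,ray("top",[(c0+.5+(w*np.arange(len(w))).sum()/w.sum(),r)],.04)[0,:2])
Ss=cv2.imread("pics/scene0.png"); S=cv2.GaussianBlur(cv2.cvtColor(Ss,cv2.COLOR_BGR2HSV)[...,1],(3,3),0)
print("scene far face base",edges("scene",S,range(214,290),228,240,0.,-1))
print("scene handle far-low edge? z99", edges("scene",S,range(225,285),184,190,.099,-1))
print("scene handle near top z111", edges("scene",S,range(222,286),177,185,.111,1))
E
```

```text
near face base z0 (array([534.45, -36.5 ,  -0.18,   0.06]), (260, np.float64(236.4418604651163)))
near rim z40 (array([533.97, -32.37,  -0.13,   0.14]), (260, np.float64(235.15333333333334)))
far rim z40 (array([664.33, -27.37,  -0.06,   0.14]), (260, np.float64(193.6604938271605)))
handle far top (array([604.23, -34.72,   0.57,   0.22]), (273, np.float64(208.51694915254237)))
handle near top (array([591.38, -32.19,   0.27,   0.15]), (261, np.float64(213.29661016949152)))
left 198 [0.6516 0.0666]
left 202 [0.6389 0.0669]
left 226 [0.5636 0.0666]
left 230 [0.5512 0.0665]
right 198 [ 0.6498 -0.1331]
right 202 [ 0.6371 -0.1335]
right 226 [ 0.5617 -0.1338]
right 230 [ 0.5493 -0.1337]
scene far face base (array([663.62, -44.87,   0.11,   0.25]), (252, np.float64(233.26315789473685)))
scene handle far-low edge? z99 (array([602.77, -19.54,   0.46,   1.22]), (255, np.float64(186.5344827586207)))
scene handle near top z111 (array([593.91, -11.01,  -0.61,   0.1 ]), (254, np.float64(180.6060606060606)))
```

>>> {"op": "step_arm", "data": {"moves": [[[42,-6,0],[0,0,-0.12],85],[[84,-12,0],[0,0,-0.24],85],[[126,-18,0],[0,0,-0.36],85],[[168,-25,0],[0,0,-0.48],85],[[210,-31,10],[0,0,-0.6],85],[[250,-37,25],[0,0,-0.72],85],[[290,-43,40],[0,0,-0.84],85],[[330,-49,55],[0,0,-0.96],85]]}}

```text
clock: 0.77
tcp_pos: [0.5114, -0.3466, 0.1788]
orientation: [-0.0, 0.768, 0.641, -0.0]
wrist_force: [0.4, -1.4, -0.0]
finger_gap: 0.0847
grip_force: 0.0
```

```bash
cat >> h.py <<'E'
def st():
    s=telemetry.get_state(); Rm=R.from_quat(np.r_[s["orientation"][1:],s["orientation"][0]]).as_matrix()
    return s,Rm
def togo(p,yaw_y):
    "tool-axis shift mm and z turn rad to reach world p with tool y heading yaw_y deg"
    s,Rm=st(); d=Rm.T@(np.array(p)-s["tcp_pos"])*1000
    h=np.degrees(np.arctan2(Rm[1,1],Rm[0,1])); t=(yaw_y-h+180)%360-180
    Z=np.array([np.cos(np.radians(yaw_y)),np.sin(np.radians(yaw_y)),0]); Y=Z; Zt=np.array([0,0,-1.]); X=np.cross(Y,Zt)
    rv=R.from_matrix(Rm.T@np.c_[X,Y,Zt]).as_rotvec()
    print("t",s["clock"],"tcp",s["tcp_pos"],"head",h,"shift",d.round(1),"rotvec",rv,"F",s["wrist_force"],"gap",s["finger_gap"],"gf",s["grip_force"])
E
python3 -c "
from h import *
togo([.519,-.343,.10],-4.47)"
```

```text
t 0.7667 tcp [ 0.5114 -0.3466  0.1788] head -10.3096402491443 shift [ 4.9  6.8 78.8] rotvec [-0.0001  0.0001 -0.1019] F [ 0.42   -1.4296 -0.0088] gap 0.08471673752177596 gf 0.0
```

>>> {"op": "step_arm", "data": {"moves": [[[0,0,20],[0,0,-0.05],85],[[0,1,40],[0,0,-0.105],85],[[0,1,60],[0,0,-0.105],85],[[0,1,75],[0,0,-0.105],85],[[0,1,75],[0,0,-0.105],85],[[0,1,75],[0,0,-0.105],85]]}}

```text
clock: 1.27
tcp_pos: [0.5102, -0.3475, 0.1035]
orientation: [-0.002, 0.735, 0.678, -0.0]
wrist_force: [-1.2, -0.0, 0.2]
finger_gap: 0.085
grip_force: 0.0
```

```bash
python3 -c "
from h import *
togo([.519,-.343,.013],-4.47)
im=imaging.read_camera('scene'); cv2.imwrite('pics/g1.png',cv2.resize(im[120:260,60:260,::-1],None,fx=4,fy=4,interpolation=cv2.INTER_CUBIC))"
```

```text
t 1.2667 tcp [ 0.5102 -0.3475  0.1035] head -4.63692359227507 shift [ 5.   8.6 90.4] rotvec [-0.0024 -0.0018 -0.0029] F [-1.1518 -0.0136  0.2272] gap 0.08503258547980144 gf 0.0
```

View pics/g1.png

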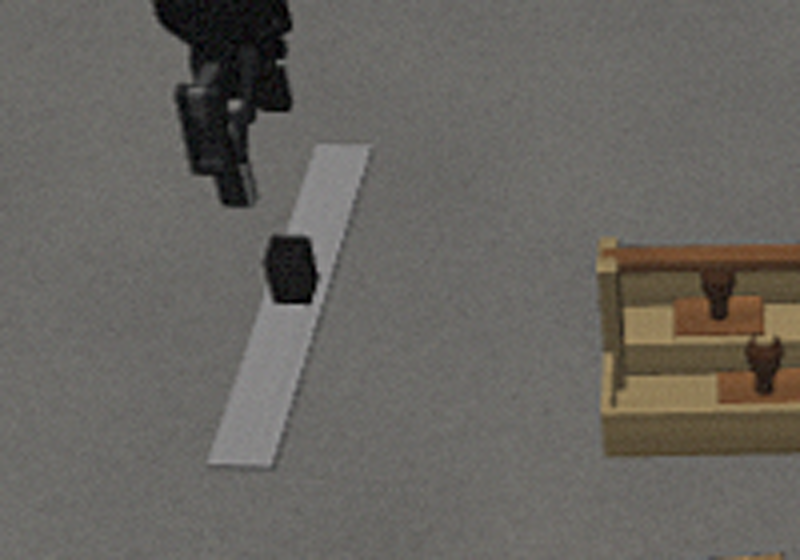

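The scene crop shows the open fingers above and beside the black block (crop 290,270), with the straightedge undisturbed. The tool still needs about 5 mm and 9 mm in plane before I lower it.

>>> {"op": "step_arm", "data": {"moves": [[[5,8.5,15],[-0.002,-0.002,-0.003],85],[[5,8.5,35],[-0.002,-0.002,-0.003],85],[[5,8.5,55],[-0.002,-0.002,-0.003],85],[[5,8.5,70],[-0.002,-0.002,-0.003],85],[[5,8.5,80],[-0.002,-0.002,-0.003],85],[[5,8.5,87],[-0.002,-0.002,-0.003],85],[[5,8.5,90],[-0.002,-0.002,-0.003],85],[[5,8.5,90],[-0.002,-0.002,-0.003],85]]}}

```text
clock: 1.98
tcp_pos: [0.5201, -0.3443, 0.0148]
orientation: [0.002, 0.734, 0.679, -0.0]
wrist_force: [0.2, 0.4, -0.1]
finger_gap: 0.0854
grip_force: 0.0
```

```bash
python3 -c "
from h import *
togo([.519,-.343,.013],-4.47)"
```

```text
t 1.9833 tcp [ 0.5201 -0.3443  0.0148] head -4.478175367085618 shift [ 1.2 -1.2  1.8] rotvec [ 0.0023  0.0023 -0.0001] F [ 0.2332  0.3781 -0.1366] gap 0.0854017493070977 gf 0.0
```

>>> {"op": "step_arm", "data": {"moves": [[[1,-1,0],[0.002,0.002,0],60],[[1,-1,0],[0.002,0.002,0],40],[[1,-1,0],[0.002,0.002,0],26],[[1,-1,0],[0.002,0.002,0],15],[[1,-1,0],[0.002,0.002,0],15],[[1,-1,0],[0.002,0.002,0],15],[[1,-1,0],[0.002,0.002,0],15],[[1,-1,0],[0.002,0.002,0],15]], "grip_force": 50}}

```text
clock: 2.65
tcp_pos: [0.5194, -0.3432, 0.0152]
orientation: [0.001, 0.734, 0.679, 0.0]
wrist_force: [0.3, -0.4, 4.9]
finger_gap: 0.0252
grip_force: 51.4
```

```bash
python3 -c "
from h import *
togo([.519,-.343,.10],89.9)"
```

```text
t 2.65 tcp [ 0.5194 -0.3432  0.0152] head -4.468566908478052 shift [  0.1  -0.3 -84.8] rotvec [ 0.0001  0.0013 -1.647 ] F [ 0.301 -0.429  4.934] gap 0.025163679318344845 gf 51.429866552352905
```

>>> {"op": "step_arm", "data": {"moves": [[[0,0,-10],[0,0,0],15],[[0,0,-30],[0,0,0],15],[[0,0,-50],[0,0,-0.1],15],[[0,0,-60],[0,0,-0.2],15],[[0,0,-60],[0,0,-0.3],15],[[0,0,-60],[0,0,-0.4],15],[[0,0,-60],[0,0,-0.5],15],[[0,0,-60],[0,0,-0.6],15]]}}

```text
clock: 3.32
tcp_pos: [0.5185, -0.3424, 0.0745]
orientation: [-0.001, 0.499, 0.867, 0.0]
wrist_force: [0.2, -0.3, -2.7]
finger_gap: 0.0252
grip_force: 50.6
```

>>> {"op": "step_arm", "data": {"moves": [[[0,0,0],[0,0,-0.1],15],[[0,0,0],[0,0,-0.2],15],[[0,0,0],[0,0,-0.3],15],[[0,0,0],[0,0,-0.4],15],[[0,0,0],[0,0,-0.5],15],[[0,0,0],[0,0,-0.6],15],[[0,0,0],[0,0,-0.7],15],[[0,0,0],[0,0,-0.8],15]]}}

```text
clock: 3.98
tcp_pos: [0.5184, -0.3424, 0.0743]
orientation: [-0.001, 0.122, 0.993, 0.0]
wrist_force: [-1.0, -0.4, -2.4]
finger_gap: 0.0252
grip_force: 50.6
```

>>> {"op": "step_arm", "data": {"moves": [[[0,0,0],[0,0,-0.1],15],[[0,0,0],[0,0,-0.2],15],[[0,0,0],[0,0,-0.24],15],[[0,0,0],[0,0,-0.24],15]]}}

```text
clock: 4.32
tcp_pos: [0.5185, -0.3424, 0.0743]
orientation: [-0.001, 0.004, 1.0, 0.001]
wrist_force: [-0.2, -0.4, -1.9]
finger_gap: 0.025
grip_force: 50.6
```

```bash
python3 -c "
from h import *
togo([.480,-.034,.08],89.9)"
```

```text
t 4.3167 tcp [ 0.5185 -0.3424  0.0743] head 89.55124409419444 shift [ 40.9 308.1  -5.4] rotvec [ 0.001  -0.0012 -0.0061] F [-0.2449 -0.3928 -1.9095] gap 0.02499033745828374 gf 50.59668481349945
```

>>> {"op": "step_arm", "data": {"moves": [[[40,35,0],[0,0,-0.006],15],[[41,75,0],[0.001,-0.001,-0.006],15],[[41,115,0],[0.001,-0.001,-0.006],15],[[41,155,0],[0.001,-0.001,-0.006],15],[[41,195,0],[0.001,-0.001,-0.006],15],[[41,235,0],[0.001,-0.001,-0.006],15],[[41,275,0],[0.001,-0.001,-0.006],15],[[41,308,0],[0.001,-0.001,-0.006],15]]}}

```text
clock: 4.98
tcp_pos: [0.4797, -0.0319, 0.0747]
orientation: [0.0, 0.002, 1.0, -0.0]
wrist_force: [0.3, -0.1, -2.3]
finger_gap: 0.0252
grip_force: 50.7
```

>>> {"op": "step_arm", "data": {"moves": [[[0,0,15],[0,0,0],15],[[0,0,30],[0,0,0],15],[[0,0,40],[0,0,0],15],[[0,0,48],[0,0,0],15],[[0,0,48],[0,0,0],15],[[0,0,48],[0,0,0],15]]}}

```text
clock: 5.48
tcp_pos: [0.4803, -0.035, 0.0262]
orientation: [-0.0, 0.002, 1.0, -0.0]
wrist_force: [0.5, -0.4, -2.5]
finger_gap: 0.0254
grip_force: 50.8
```

```bash
python3 -c "
from h import *
togo([.515,-.034,.0155],89.9)
im=imaging.read_camera('top'); cv2.imwrite('pics/t1.png',im[...,::-1]); cv2.imwrite('pics/t1c.png',cv2.resize(im[180:290,190:350,::-1],None,fx=5,fy=5,interpolation=cv2.INTER_CUBIC))"
```

```text
t 5.4833 tcp [ 0.4803 -0.035   0.0262] head 89.7634872696295 shift [-34.7   1.1  10.7] rotvec [-0.0008 -0.0003 -0.0024] F [ 0.5416 -0.3951 -2.4883] gap 0.025402266758389025 gf 50.83625614643097
```

View pics/t1c.png

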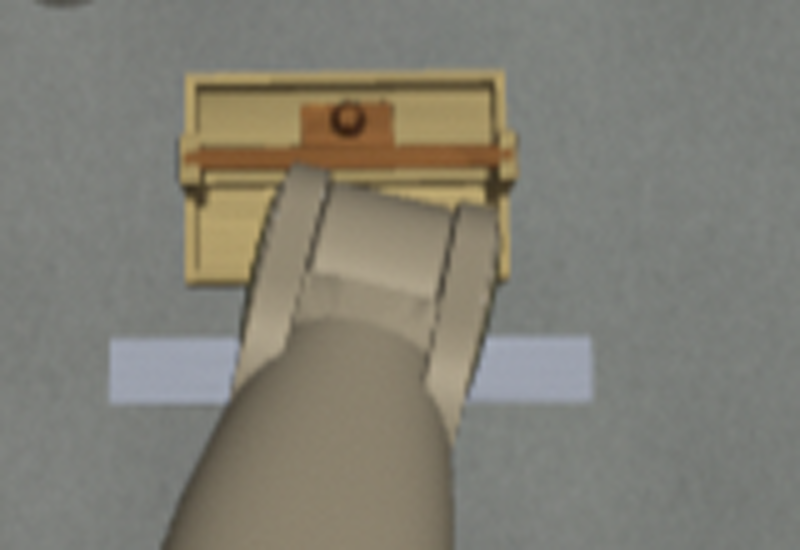

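The crop shows the blade held parallel to the caddy's near side. Its ends are at crop (110,340–403) and (593,337–403), and the caddy is undisturbed with its near rim at row 285. Next I'll measure the blade edges.

```bash
cat > ed.py <<'E'
from h import *
import sys
def meas(f,zb):
    im=cv2.imread(f); g=im[...,0]  # blue: blade bright
    cols=list(range(214,234))+list(range(288,306))
    r=int(proj("top",[.480,-.034,zb])[0,1])
    return g
g=cv2.imread(sys.argv[1])[...,0].astype(np.uint8); zb=float(sys.argv[2]); r0,r1,r2=map(int,sys.argv[3:6])
L,Rr=list(range(216,234)),list(range(288,306))
print("far edge",edges("top",g,L+Rr,r0,r1,zb,1)); print("near edge",edges("top",g,L+Rr,r1,r2,zb,-1))
S=cv2.GaussianBlur(cv2.cvtColor(cv2.imread(sys.argv[1]),cv2.COLOR_BGR2HSV)[...,1],(3,3),0)
print("far rim",edges("top",S,range(231,290),189,198,.04,1))
E
python3 ed.py pics/t1.png .016 240 255 268
```

```text
far edge (array([499.89, -12.16,  -0.2 ,   0.1 ]), (288, np.float64(246.7741935483871)))
near edge (array([459.7 , -40.27,  -0.31,   0.11]), (288, np.float64(259.7244897959184)))
far rim (array([664.29, -68.36,  -0.18,   0.11]), (260, np.float64(193.6566265060241)))
```

>>> {"op": "step_arm", "data": {"moves": [[[-5,1,3],[0,0,0],15],[[-12,1,6],[0,0,0],15],[[-19,1,9],[0,0,0],15],[[-25,1,10.5],[0,0,0],15],[[-29,1,10.5],[0,0,0],15],[[-30,1,10.5],[0,0,0],15],[[-30,1,10.5],[0,0,0],15]]}}

```text
clock: 6.12
tcp_pos: [0.5112, -0.0337, 0.016]
orientation: [0.001, 0.001, 1.0, -0.001]
wrist_force: [-0.2, 0.3, -3.1]
finger_gap: 0.0253
grip_force: 50.8
```

```bash
python3 -c "
from h import *
togo([.515,-.034,.0155],89.9)
im=imaging.read_camera('top'); cv2.imwrite('pics/t2.png',im[...,::-1])"; python3 ed.py pics/t2.png .0055 237 246 258
```

```text
t 6.1167 tcp [ 0.5112 -0.0337  0.016 ] head 89.84730405226378 shift [-3.8 -0.3  0.5] rotvec [-0.0011  0.001  -0.0009] F [-0.2315  0.3294 -3.1431] gap 0.02527602495006409 gf 50.84101438522339
far edge (array([ 529.69, -106.31,   -0.3 ,    0.11]), (288, np.float64(237.57142857142858)))
near edge (array([ 491.33, -107.05,   -0.13,    0.24]), (288, np.float64(250.125)))
far rim (array([664.38, -45.2 ,  -0.15,   0.12]), (260, np.float64(193.65853658536585)))
```

>>> {"op": "step_arm", "data": {"moves": [[[-0.5,0,0],[0,0,0],15],[[-1,0,0],[0,0,0],15],[[-1.5,0,0],[0,0,0],15],[[-2,0,0],[0,0,0],15],[[-2.5,0,0],[0,0,0],15],[[-2.5,0,0],[0,0,0],15]]}}

```text
clock: 6.67
tcp_pos: [0.5134, -0.0337, 0.0162]
orientation: [0.001, 0.001, 1.0, -0.001]
wrist_force: [-0.2, -0.3, -2.2]
finger_gap: 0.0253
grip_force: 50.8
```

>>> {"op": "step_arm", "data": {"moves": [[[-0.5,0,0],[0,0,0],15],[[-0.5,0,0],[0,0,0],15]]}}

```text
clock: 6.83
tcp_pos: [0.5136, -0.0337, 0.0161]
orientation: [0.0, 0.001, 1.0, -0.001]
wrist_force: [0.0, -0.1, -2.3]
finger_gap: 0.0254
grip_force: 50.9
```

>>> {"op": "step_arm", "data": {"moves": [[[-0.5,0,0],[0,0,0],15],[[-0.5,0,0],[0,0,0],15]]}}

```text
clock: 7.0
tcp_pos: [0.5138, -0.0336, 0.0159]
orientation: [0.0, 0.001, 1.0, -0.001]
wrist_force: [-1.0, -0.3, -2.5]
finger_gap: 0.0249
grip_force: 51.0
```

```bash
python3 -c "
from h import *
togo([.515,-.034,.0155],89.9)
im=imaging.read_camera('top'); cv2.imwrite('pics/t3.png',im[...,::-1])"; python3 ed.py pics/t3.png .0055 232 244 258
```

```text
t 7.0 tcp [ 0.5138 -0.0336  0.0159] head 89.84911916334423 shift [-1.2 -0.3  0.4] rotvec [-0.001   0.     -0.0009] F [-1.0093 -0.2513 -2.4594] gap 0.02494702068137211 gf 50.957245230674744
far edge (array([533.46, -61.96,  -0.13,   0.18]), (288, np.float64(236.53225806451613)))
near edge (array([493.81,  -9.29,  -0.3 ,   0.12]), (288, np.float64(249.11818181818182)))
far rim (array([664.35, -28.62,  -0.09,   0.17]), (260, np.float64(193.65853658536585)))
```

>>> {"op": "step_arm", "data": {"moves": [[[-0.5,0,0],[0,0,0],15],[[-0.5,0,0],[0,0,0],15],[[-0.5,0,0],[0,0,0],15]]}}

```text
clock: 7.3
tcp_pos: [0.5143, -0.0335, 0.0159]
orientation: [0.0, 0.001, 1.0, -0.0]
wrist_force: [-1.1, 0.3, -2.6]
finger_gap: 0.0252
grip_force: 51.0
```

>>> {"op": "step_arm", "data": {"moves": [[[-0.5,0,0],[0,0,0],15],[[-0.5,0,0],[0,0,0],15],[[-0.5,0,0],[0,0,0],15]]}}

```text
clock: 7.55
tcp_pos: [0.5147, -0.0335, 0.0159]
orientation: [-0.0, 0.001, 1.0, -0.0]
wrist_force: [-3.9, 0.6, -2.2]
finger_gap: 0.0254
grip_force: 51.0
```

>>> {"op": "step_arm", "data": {"moves": [[[-0.5,0,0],[0,0,0],15],[[-0.5,0,0],[0,0,0],15],[[-0.5,0,0],[0,0,0],15]]}}

```text
clock: 7.8
tcp_pos: [0.5157, -0.0337, 0.0159]
orientation: [0.0, 0.001, 1.0, -0.0]
wrist_force: [-2.6, 1.0, -4.3]
finger_gap: 0.0252
grip_force: 50.8
```

```bash
python3 -c "
from h import *
togo([.515,-.034,.0155],89.9)
im=imaging.read_camera('top'); cv2.imwrite('pics/t4.png',im[...,::-1])"; python3 ed.py pics/t4.png .0055 232 244 258
```

```text
t 7.8 tcp [ 0.5157 -0.0337  0.0159] head 89.83276654182208 shift [ 0.7 -0.3  0.4] rotvec [-0.001   0.0009 -0.0012] F [-2.6109  1.0365 -4.2773] gap 0.025197264088426548 gf 50.76738953590393
far edge (array([535.13, -57.57,  -0.15,   0.17]), (288, np.float64(235.97524752475246)))
near edge (array([494.78, -40.03,  -0.11,   0.15]), (288, np.float64(248.69607843137254)))
far rim (array([665.11, -43.33,  -0.36,   0.08]), (260, np.float64(193.40588235294118)))
```

>>> {"op": "step_arm", "data": {"moves": [[[0,0,0.6],[0,0,0],15],[[0,0,0.6],[0,0,0],15],[[0,0,0.6],[0,0,0],24],[[0,0,0.6],[0,0,0],30],[[0,0,0.6],[0,0,0],45],[[0,0,0.6],[0,0,0],55],[[0,0,0.6],[0,0,0],55],[[0,0,0.6],[0,0,0],55]], "grip_force": 20}}

```text
clock: 8.52
tcp_pos: [0.5165, -0.0339, 0.0159]
orientation: [0.001, 0.001, 1.0, -0.001]
wrist_force: [0.7, 0.3, 0.0]
finger_gap: 0.0551
grip_force: 0.0
```

```bash
python3 -c "
from h import *
togo([.515,-.034,.115],89.9)
im=imaging.read_camera('top'); cv2.imwrite('pics/t5.png',im[...,::-1])"; python3 ed.py pics/t5.png .005 232 244 258
```

```text
t 8.5167 tcp [ 0.5165 -0.0339  0.0159] head 89.83568714262238 shift [  1.3  -0.2 -99.1] rotvec [-0.0014  0.0024 -0.0011] F [0.6573 0.2556 0.0182] gap 0.055056176217362404 gf 0.0
far edge (array([535.17, -34.89,  -0.13,   0.15]), (288, np.float64(235.96534653465346)))
near edge (array([494.77, -66.08,  -0.09,   0.13]), (288, np.float64(248.63725490196077)))
far rim (array([665.11, -43.33,  -0.35,   0.08]), (260, np.float64(193.40588235294118)))
```

>>> {"op": "step_arm", "data": {"moves": [[[0,0,-5],[0,0,0],55],[[0,0,-20],[0,0,0],55],[[0,0,-45],[0,0,0],55],[[0,0,-75],[0,0,0.1],70],[[0,0,-105],[0,0,0.2],85],[[0,0,-134],[0,0,0.3],85],[[0,0,-134],[0,0,0.4],85],[[0,0,-134],[0,0,0.5],85]]}}

```text
clock: 9.23
tcp_pos: [0.5175, -0.034, 0.1525]
orientation: [0.003, 0.251, 0.968, -0.0]
wrist_force: [0.5, -0.3, -0.6]
finger_gap: 0.0849
grip_force: 0.0
```

>>> {"op": "step_arm", "data": {"moves": [[[0,0,0],[0,0,0.1],85],[[0,0,0],[0,0,0.2],85],[[0,0,0],[0,0,0.3],85],[[0,0,0],[0,0,0.4],85],[[0,0,0],[0,0,0.5],85],[[0,0,0],[0,0,0.6],85],[[0,0,0],[0,0,0.7],85],[[0,0,0],[0,0,0.8],85]]}}

```text
clock: 9.9
tcp_pos: [0.5156, -0.0336, 0.1499]
orientation: [0.001, 0.608, 0.794, -0.0]
wrist_force: [0.7, -0.1, 0.1]
finger_gap: 0.0851
grip_force: 0.0
```

```bash
python3 -c "
from h import *
togo([.5998,-.034,.150],-0.25)
im=imaging.read_camera('scene'); cv2.imwrite('pics/s2.png',cv2.resize(im[110:260,150:350,::-1],None,fx=4,fy=4,interpolation=cv2.INTER_CUBIC))"
```

```text
t 9.9 tcp [ 0.5156 -0.0336  0.1499] head 15.071987016445247 shift [-22.3  81.2  -0. ] rotvec [0.0011 0.0013 0.2674] F [ 0.6791 -0.0517  0.1211] gap 0.08514449270057511 gf 0.0
```

View pics/s2.png

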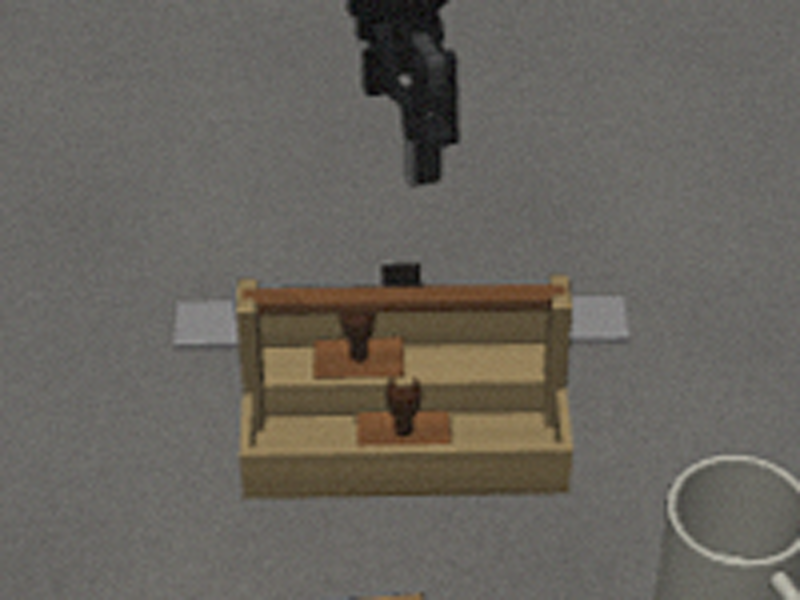

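The crop shows the straightedge lying behind the caddy, with ends at crop (178,323) and (627,318) and the block centred at about (400,275). Both stamps are standing and the open gripper is clear above.

>>> {"op": "step_arm", "data": {"moves": [[[-6,20,0],[0,0,0.07],85],[[-12,45,0],[0,0,0.15],85],[[-18,65,0],[0,0,0.22],85],[[-22,78,0],[0.001,0.001,0.267],85],[[-22.3,81.2,0],[0.001,0.001,0.267],85],[[-22.3,81.2,0],[0.001,0.001,0.267],85],[[-22.3,81.2,0],[0.001,0.001,0.267],85]]}}

```text
clock: 10.53
tcp_pos: [0.599, -0.0334, 0.1494]
orientation: [-0.0, 0.706, 0.708, -0.001]
wrist_force: [-0.3, 0.8, -0.2]
finger_gap: 0.0849
grip_force: 0.0
```

```bash
python3 -c "
from h import *
togo([.5998,-.034,.086],-0.25)
im=imaging.read_camera('scene'); cv2.imwrite('pics/s3.png',cv2.resize(im[110:260,150:350,::-1],None,fx=4,fy=4,interpolation=cv2.INTER_CUBIC))"
```

```text
t 10.5333 tcp [ 0.599  -0.0334  0.1494] head 0.17736506458082998 shift [-0.6  0.9 63.4] rotvec [-0.0014  0.0001  0.0075] F [-0.3194  0.767  -0.2343] gap 0.0849465661344241 gf 0.0
```

View pics/s3.png

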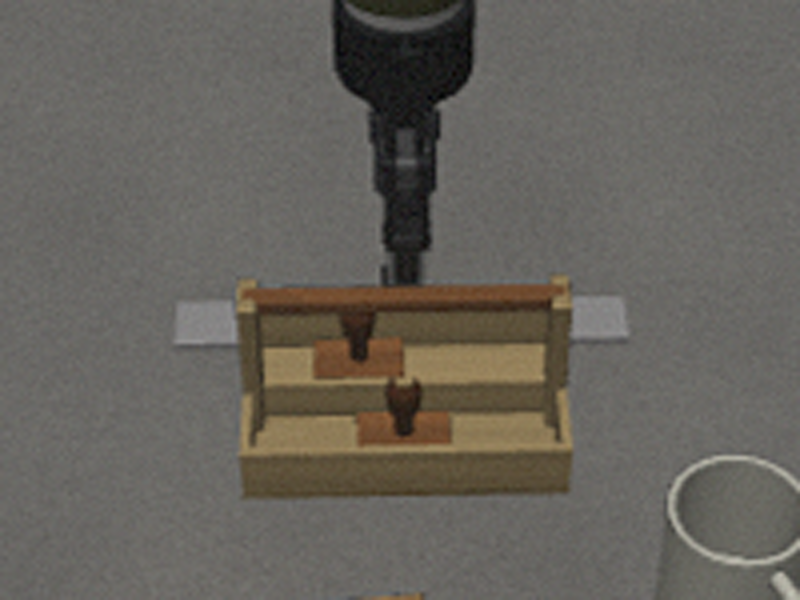

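The gripper is centred over the bar at crop column 405, with nothing touched and the stamps standing. I'll lower it around the handle and close.

>>> {"op": "step_arm", "data": {"moves": [[[-0.6,0.9,10],[-0.001,0,0.007],85],[[-0.6,0.9,25],[-0.001,0,0.007],85],[[-0.6,0.9,40],[-0.001,0,0.007],85],[[-0.6,0.9,52],[-0.001,0,0.007],85],[[-0.6,0.9,60],[-0.001,0,0.007],85],[[-0.6,0.9,63.5],[-0.001,0,0.007],85],[[-0.6,0.9,63.5],[-0.001,0,0.007],85],[[-0.6,0.9,63.5],[-0.001,0,0.007],85]]}}

```text
clock: 11.25
tcp_pos: [0.6007, -0.0342, 0.0863]
orientation: [0.001, 0.709, 0.705, 0.0]
wrist_force: [0.6, -0.2, -0.1]
finger_gap: 0.0852
grip_force: 0.0
```

```bash
python3 -c "
from h import *
togo([.5998,-.034,.086],-0.25)"
```

```text
t 11.25 tcp [ 0.6007 -0.0342  0.0863] head -0.33991640192306577 shift [ 0.2 -0.9  0.3] rotvec [ 0.0012  0.0003 -0.0016] F [ 0.5512 -0.1751 -0.1409] gap 0.08523471141864458 gf 0.0
```

>>> {"op": "step_arm", "data": {"moves": [[[0,-0.4,0],[0,0,0],60],[[0,-0.4,0],[0,0,0],40],[[0,-0.4,0],[0,0,0],28],[[0,-0.4,0],[0,0,0],20],[[0,-0.4,0],[0,0,0],16],[[0,-0.4,0],[0,0,0],12],[[0,-0.4,0],[0,0,0],5],[[0,-0.4,0],[0,0,0],5]], "grip_force": 30}}

```text
clock: 11.92
tcp_pos: [0.5998, -0.0341, 0.0859]
orientation: [0.0, 0.709, 0.705, -0.0]
wrist_force: [-2.6, -0.7, 1.4]
finger_gap: 0.0133
grip_force: 31.6
```

>>> {"op": "step_arm", "data": {"moves": [[[0,0,0],[0,0,0],5],[[0,0,0],[0,0,0],5],[[0,0,0],[0,0,0],5]], "grip_force": 80}}

```text
clock: 12.17
tcp_pos: [0.5999, -0.0341, 0.086]
orientation: [0.0, 0.709, 0.705, -0.0]
wrist_force: [-3.9, -0.1, 1.9]
finger_gap: 0.0125
grip_force: 78.2
```

```bash
python3 -c "
from h import *
togo([.5998,-.034,.086],-0.25)
im=imaging.read_camera('top'); cv2.imwrite('pics/t6.png',im[...,::-1])"; python3 ed.py pics/t6.png .005 232 244 258
```

```text
t 12.1667 tcp [ 0.5999 -0.0341  0.086 ] head -0.3475769210167872 shift [ 0.1 -0.1  0. ] rotvec [ 0.      0.0002 -0.0017] F [-3.888  -0.0939  1.9097] gap 0.012501314691474774 gf 78.23765158653259
far edge (array([535.14, -90.15,  -0.17,   0.21]), (288, np.float64(235.9591836734694)))
near edge (array([ 0.,  0., -0., nan]), (288, np.float64(248.64583333333334)))
far rim (array([ 0.,  0., -0., nan]), (260, np.float64(197.5)))h.py:27: RuntimeWarning: invalid value encountered in scalar divide
  P.append((c,r0+.5+(w*o).sum()/w.sum()))
```

>>> {"op": "step_arm", "data": {"moves": [[[0,1,0],[0,0,0],5],[[0,2,-1],[0,0,0],5],[[0,2,-3],[0,0,0],5],[[0,2,-6],[0,0,0],5],[[0,2,-10],[0,0,0],5],[[0,2,-15],[0,0,0],5],[[0,2,-20],[0,0,0],5],[[0,2,-22],[0,0,0],5]]}}

```text
clock: 12.88
tcp_pos: [0.603, -0.0343, 0.1092]
orientation: [0.001, 0.709, 0.705, 0.001]
wrist_force: [1.2, 0.7, -6.0]
finger_gap: 0.0125
grip_force: 78.0
```

```bash
python3 -c "
from h import *
togo([.602,-.034,.186],-0.25)
im=imaging.read_camera('scene'); cv2.imwrite('pics/s4.png',cv2.resize(im[110:260,150:350,::-1],None,fx=4,fy=4,interpolation=cv2.INTER_CUBIC))"
```

```text
t 12.8833 tcp [ 0.603  -0.0343  0.1092] head -0.3417951333675615 shift [  0.2  -0.8 -76.8] rotvec [ 0.0024  0.0005 -0.0016] F [ 1.2483  0.6601 -5.9552] gap 0.012470802409986971 gf 77.95255064964294
```

View pics/s4.png

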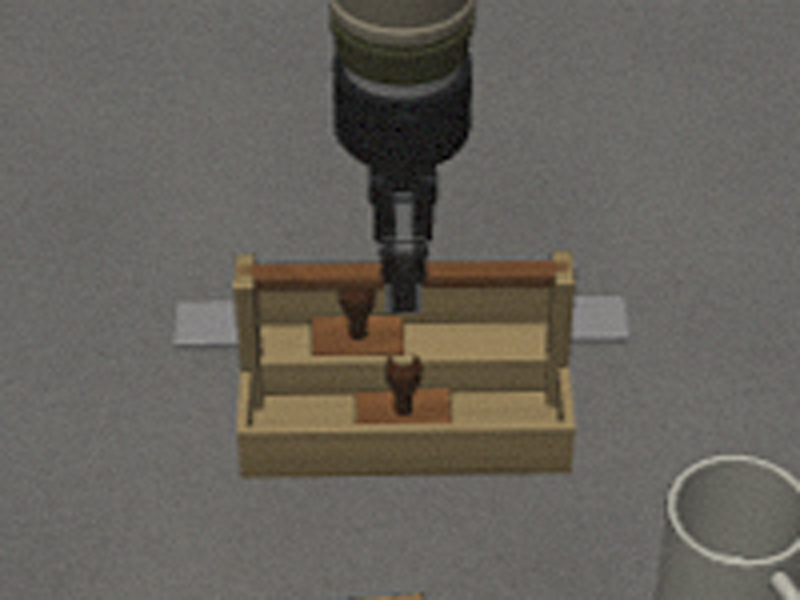

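The caddy is off the table and level (front bottom edge at crop row 473). The stamps are standing and the straightedge ends are unchanged at (178,323) and (627,318). I'll lift the rest of the way.

>>> {"op": "step_arm", "data": {"moves": [[[0,0,-5],[0,0,0],5],[[0,0,-15],[0,0,0],5],[[0,0,-28],[0,0,0],5],[[0,0,-42],[0,0,0],5],[[0,0,-56],[0,0,0],5],[[0,0,-67],[0,0,0],5],[[0,0,-74],[0,0,0],5],[[0,0,-77],[0,0,0],5]]}}

```text
clock: 13.6
tcp_pos: [0.603, -0.0343, 0.1869]
orientation: [0.001, 0.709, 0.705, 0.001]
wrist_force: [0.2, -0.2, -6.2]
finger_gap: 0.0125
grip_force: 78.1
```

>>> {"op": "step_arm", "data": {"moves": [[[0,0,0],[0,0,0],5],[[0,0,0],[0,0,0],5],[[0,0,0],[0,0,0],5],[[0,0,0],[0,0,0],5],[[0,0,0],[0,0,0],5],[[0,0,0],[0,0,0],5],[[0,0,0],[0,0,0],5],[[0,0,0],[0,0,0],5]]}}

```text
clock: 14.27
tcp_pos: [0.6022, -0.0341, 0.1849]
orientation: [0.0, 0.709, 0.705, 0.0]
wrist_force: [-0.5, -0.4, -5.9]
finger_gap: 0.0124
grip_force: 78.1
```

```bash
python3 -c "
from h import *
togo([.602,-.034,.186],-0.25)
im=imaging.read_camera('scene'); cv2.imwrite('pics/s5.png',cv2.resize(im[90:240,150:350,::-1],None,fx=4,fy=4,interpolation=cv2.INTER_CUBIC))
a=imaging.read_camera('top'); cv2.imwrite('pics/t7.png',a[...,::-1])
b=cv2.imread('pics/top0.png')[...,::-1]
print('bystander diff', np.abs(a[100:290,90:215].astype(int)-b[100:290,90:215]).max(2).mean())"; python3 ed.py pics/t7.png .005 232 244 258 2>/dev/null
```

```text
t 14.2667 tcp [ 0.6022 -0.0341  0.1849] head -0.341968150107881 shift [ 0.1 -0.2 -1.1] rotvec [ 0.0007  0.0001 -0.0016] F [-0.5262 -0.35   -5.9378] gap 0.012374555707126342 gf 78.109370470047
bystander diff 2.666736842105263
far edge (array([537.21, -89.66,  -1.48,   3.76]), (288, np.float64(232.53333333333333)))
near edge (array([495.23, -97.21,  -0.64,   0.19]), (288, np.float64(248.6764705882353)))
far rim (array([ 0.,  0., -0., nan]), (260, np.float64(195.5)))
```

View pics/s5.png

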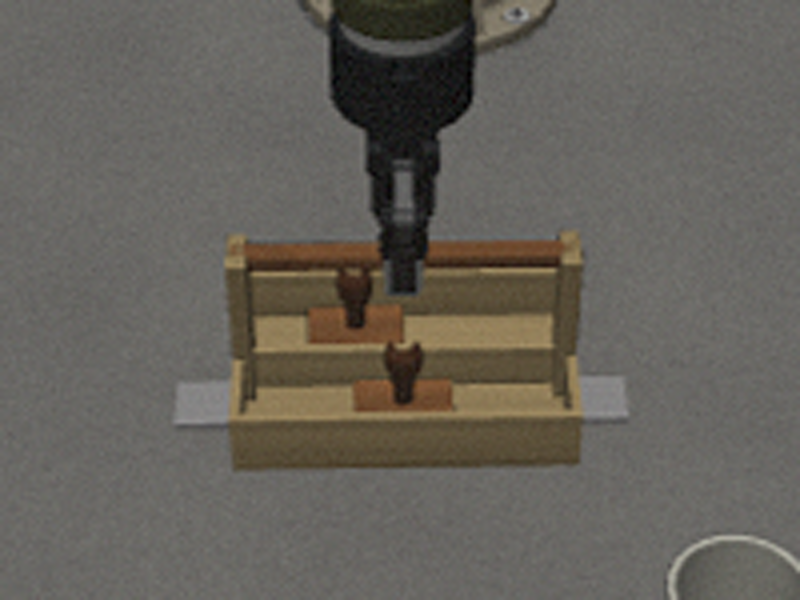

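The caddy is held level about 10 cm up. Both stamps are standing, and the straightedge ends are in the same place (178,403) and (627,398), allowing for the 80-row crop shift. The mug hasn't moved.

```bash
python3 -c "
from workcell import env
print(env.hand_in())"
```

```text
the job is handed in; nothing more can be done
None
```

The straightedge lies flush along the caddy's robot-side face, and I handed in while still holding the caddy steady and level about 10 cm above its place, both stamps standing; setting the straightedge nudged the caddy by under 1 mm, and no verdict was returned.

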